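Put the needle tubes away and shut the accessory drawer

ROBOT

A 6-joint arm with a two-finger parallel gripper is mounted at the origin on the work surface. World frame = base frame: x ahead of the robot, y to its left, z up, the work surface at z = 0. Lengths are in m, angles in degrees, forces in N, time in s.
With the tool pointing down it reaches from about 0.4 to 0.825 m from the base axis. Payload 7 kg.
Tool frame: the origin (TCP) lies midway between the tips of the shut fingers; the grasp point (between the pads) lies r.hold_point_z behind it (r.hold_point_z is the distance from the TCP to the grasp point, in m); z points along the fingers, x is the direction in which the jaws open and shut, and the axes are right-handed (so a half turn about z gives the same grasp; the last joint's range is limited). The gripper opens to 88 mm and grips with 3 to 60 N. Pads are 19 mm wide; open, the fingers measure 130 mm over their backs; the gripper's body (78 mm by 193 mm) begins 47 mm behind the grasp point.
Start: joints at [-57.577, 20.546, 0.682, 0, -70.136, -16.507], TCP at [0.185, -0.649, 0.227] pointing down, gripper open.
Joint ranges: [-176.03, 176.03], [-82.01, 121.73], [-58.28, 71.71], [-173.87, 95.51], [-174.79, -0.11], [-173.66, 173.66]. Speed limits (degrees/s): [136.94, 136.94, 172.46, 180, 180, 180].

INTERFACE

Orientations are given as [roll, pitch, yaw] about the fixed x, y, z axes, in that order (R = Rz(yaw) Ry(pitch) Rx(roll)).
In Python, from plant import get_state, viewer, close_job, r gives the robot as it stands.
- The arm moves only by the tool apply_moves, never from a script. Its argument "plan" is a list of rows, each a list of 3 entries, a list of its own where there are three numbers: the closure in counts, from 0 (fully open) to 255 (shut), then the shift along the tool's x, y, z in units of 50 mm (1.0 is 50 mm), then the turn about the tool's z in units of 6 degrees (1.0 is 6 degrees). A call has 1 to 12 rows; each row shifts and turns the commanded pose from where the row before left it, along the tool's axes as they then stand; what a row does not reach is not made up. A row lasts 1/8 s, in which the tool goes at most 62.5 mm and 10.7 degrees, less where a joint would pass 70% of its speed; a pose out of reach is approached as far as the arm can. A call is refused whole if a number of a shift passes 1 or a number of a turn 1, either way. A call with a gripper value outside its range is refused whole. The fingers move at their own pace and stop on an object; "squeeze" is the grip in N (left out, the last holds). Time passes only in rows, so rows that do not move let the fingers close. It gives the time, the measured TCP pose, the force and the opening at its end, in the units of the state.
- get_state(): the state, without advancing time (a new reading comes with each control period).
- viewer.capture(name): name is "scene" or "top" or "wrist"; returns a dict with "frame" (480x640x3 uint8, blue, green, red), "K" (3x3 intrinsics, pixels), "D" ([k1, k2, p1, p2, k3] as OpenCV has them; the pictures are not rectified), "R" (3x3) and "t" (3): a world point X has camera coordinates R X + t; the wrist camera has in their place "mount" (4x4, takes a point from camera to tool coordinates, whose origin is the TCP and whose axes are the tool frame's). Camera axes: x right, y down, z forward; pixel columns grow to the right and rows downward; lengths in m; the calibration is good to about 2 mm. A picture is of the moment at which its call begins: read the wrist's pose just before it. There is no depth.
- close_job(): hands the job in, once; it reports no verdict.
The state is a dict: "time_s": time; "joints": joint angles; "qd": joint speeds; "joint_torque": joint torques, N m; "tcp_pos": TCP position; "eef_rot": TCP orientation; "contact_force": force on the tool from outside, world axes, zero at the start; "moment": the same for the moment, N m; "gripper_width": finger opening in m.
Only numpy, scipy, OpenCV 4.12 (cv2) and the standard library are available. Lean on these libraries where they do the work, as an engineer would, in place of code of your own. Each camera call takes 0.05 s, during which the arm holds its last target.

TASK

Stand the pink-capped needle tube in the drawer pocket marked with one dot, and after that the teal-capped tube in the pocket marked with two dots. Then push the pink drawer gently, without slamming it, all the way home until its catch draws it shut, with both tubes still standing in their pockets. Leave the yellow tube, which is in use, the pincushion and the button jar where they are.

Things in the scene. Friction and masses are not known exactly. Their poses are not given: they have to be found in the camera images.
- cabinet: low white accessory cabinet fixed to the table, 150 mm deep (x) by 206 mm wide (y) by 78 mm high, teal pad on top. Origin: centre of its underside, on the table; x points to its back, its open front looks along its -x. Position and yaw vary.
- drawer (a joint): how far the cabinet's only drawer is out, m: 0 = fully home, 0.12 = fully out; it slides out along the cabinet's -x and starts 0.085 to 0.115 out. It slides with about 1 N of friction and a drag of 22 N per m/s. A spring catch resists with about 8 N between 0.015 and 0.007; only past 0.007 does it draw the drawer home and keep it there.
- drawer_face (a point): middle of the outer face of the drawer's pink front, 37 mm above the table; axes as the cabinet's, -x points out of the face. Front: 196 mm wide, 10 mm thick, from 8 to 66 mm above the table. A steel knob, 20 mm in diameter, stands 18 mm out at its middle, 43 mm above the table; the face is bare beside it. Home, the face is 85 mm in front of the cabinet's origin.
- pocket1 (a point): round pocket marked by one white dot on the rack, left (+y in the cabinet frame) one of a row of three, 54 mm apart. 26 mm in diameter, 14 mm deep. Point: centre of its floor, 13 mm above the table; the rack top and the drawer walls end 14 mm above it. Moves with the drawer. The row is 52 mm behind the drawer's outer face; the rack is black.
- pocket2 (a point): round pocket marked by two white dots on the rack, middle one of a row of three, 54 mm apart. 26 mm in diameter, 14 mm deep. Point: centre of its floor, 13 mm above the table; the rack top and the drawer walls end 14 mm above it. Moves with the drawer.
- pocket3 (a point): round pocket marked by three white dots on the rack, right (-y in the cabinet frame) one of a row of three, 54 mm apart. 26 mm in diameter, 14 mm deep. Point: centre of its floor, 13 mm above the table; the rack top and the drawer walls end 14 mm above it. Moves with the drawer. It stays empty.
- tube_pink: upright needle tube, rigid plastic cylinder 22 mm in diameter and 48 mm tall, about 35 g; lower half white, upper half a bright pink cap (same diameter). Origin: centre of its underside; z points up along the tube. It starts standing on the table. Goes into pocket1.
- tube_teal: upright needle tube, rigid plastic cylinder 22 mm in diameter and 48 mm tall, about 35 g; lower half white, upper half a teal (blue-green) cap (same diameter). Origin: centre of its underside; z points up along the tube. It starts standing on the table. Goes into pocket2.
- tube_yellow: upright needle tube, rigid plastic cylinder 22 mm in diameter and 48 mm tall, about 35 g; lower half white, upper half a yellow cap (same diameter). Origin: centre of its underside; z points up along the tube. It starts standing on the table. To be left alone.
- pincushion: round pink pincushion full of pins, 80 mm across, 60 mm high; origin at the centre of its underside. To be left alone.
- button_jar: clear jar with an orange cap, 52 mm across, 60 mm high; origin at the centre of its underside. To be left alone.
Things that resemble listed ones, but are neither listed nor needed, are in the scene too. Leave any black or orange look-alike of the tube_pink alone.

How it is judged (in metres and radians):
On the way, in this order (a step that is already met when the one before it is completed fails the run):
1. the pink tube stands released in the one-dot pocket, the teal one not yet in its own (distance between tube_pink and pocket1 below 0.008 m and angle between tube_pink's own z axis and vertical below 0.25 rad and contact force between tube_pink and the fingers below 0.05 N), for 0.2 s.
2. the teal tube stands released in the two-dot pocket, the pink one still in its own (distance between tube_teal and pocket2 below 0.008 m and angle between each of tube_teal, tube_pink's own z axis and vertical below 0.25 rad and distance between tube_pink and pocket1 below 0.008 m and contact force between tube_teal and the fingers below 0.05 N), for 0.2 s.
At the end, for the whole second after the job is handed in: The drawer is home at its catch (less than 4 mm out); the pink tube stands in the one-dot pocket and the teal tube in the two-dot pocket, each with the centre of its underside within 8 mm of the pocket floor's centre and leaning less than 0.25 rad, released and at rest (all of step 2 and value of joint drawer below 0.004 m and contact force between tube_pink and the fingers below 0.05 N and linear speed of each of tube_pink, tube_teal below 0.03 m/s); the robot touches nothing.
It fails at once if the drawer is slammed: pushed in faster than 0.35 m/s (velocity of joint drawer below -0.35 m/s).
It fails at once if the yellow tube is moved by more than 30 mm (distance of tube_yellow from where it was at the start of the episode above 0.03 m).
It fails at once if the pincushion is moved by more than 30 mm (distance of pincushion from where it was at the start of the episode above 0.03 m).
It fails at once if the button jar is moved by more than 30 mm (distance of button_jar from where it was at the start of the episode above 0.03 m).
It also fails if it takes over 61 s, if anything falls off the work surface, if the arm or the gripper's body presses on something with over 40 N, if the wrist force passes 120 N, or if a joint passes its speed limit or range.

## Working session

There is one attempt and no reset: what is moved stays moved. The work goes in short steps, Python scripts to look and compute and a tool call to move; the robot and the scene stay as the last step left them, time stands still between calls to the robot, and variables do not carry over. Pictures are saved under pics/ and viewed, and the job is handed in when it is done.

Besides the shell and the picture viewer there is one more tool, called after "Request:" in YAML: its name, and indented under it one key for each argument. apply_moves: Moves the arm, as the interface text tells. Its arguments: {"type":"object","properties":{"plan":{"type":"array","items":{"type":"array"}},"squeeze":{"type":"number"}},"required":["plan"]}

```bash
ls; mkdir -p pics; python3 - <<'E'
from plant import get_state, viewer, r
import cv2
print(get_state()); print(r.hold_point_z)
for n in("scene","top","wrist"):
    c=viewer.capture(n); cv2.imwrite(f"pics/{n}0.png",c["frame"])
    import pickle; pickle.dump(c,open(f"{n}0.pkl","wb"))
    print(n,{k:c[k] for k in c if k!="frame"})
E
```

```text
pics
{'time_s': 0.0, 'joints': array([-5.75752839e+01,  2.05913844e+01,  6.33918919e-01, -2.04095038e-02,
       -7.01356486e+01, -1.65070111e+01]), 'qd': array([-0.01331136,  0.01153189, -0.00154203, -0.09265408, -0.01479637,
       -0.14172345]), 'joint_torque': array([-7.63051848e-04, -5.82726753e+01,  2.93056512e+01,  6.99719444e+00,
        6.95014576e-03, -1.33099084e-04]), 'tcp_pos': array([ 0.18496637, -0.64865478,  0.22562345]), 'eef_rot': array([-1.79991936e+02, -9.47283154e-02,  1.05910748e+02]), 'contact_force': array([ 0.08168554, -0.40437985,  0.0449997 ]), 'moment': array([ 0.00582142,  0.01145929, -0.03166538]), 'gripper_width': 0.08740696165054967}
0.0188
scene {'K': array([[599.40002424,   0.        , 321.07233348],
       [  0.        , 599.40002424, 241.13419057],
       [  0.        ,   0.        ,   1.        ]]), 'D': array([-0.04237436,  0.        ,  0.        ,  0.        ,  0.        ]), 'R': array([[ 0.69572786,  0.71812229,  0.01622103],
       [ 0.50547521, -0.47341779, -0.72136704],
       [-0.51035043,  0.51007448, -0.69236296]]), 't': array([-0.4027856
[... 372 characters left out ...]
2],
       [ 0.16344931, -0.00681645, -0.98652818]]), 't': array([0.02385007, 0.54624526, 1.38827697])}
wrist {'K': array([[347.85211615,   0.        , 314.12361205],
       [  0.        , 347.85211615, 241.05936865],
       [  0.        ,   0.        ,   1.        ]]), 'D': array([-0.06321413,  0.        ,  0.        ,  0.        ,  0.        ]), 'mount': array([[ 9.99999506e-01, -4.95710044e-04, -8.61111941e-04,
         5.16599994e-04],
       [ 7.15347990e-04,  9.60665855e-01,  2.77705966e-01,
        -7.36721825e-02],
       [ 6.89579203e-04, -2.77706445e-01,  9.60665735e-01,
        -1.58473639e-01],
       [ 0.00000000e+00,  0.00000000e+00,  0.00000000e+00,
         1.00000000e+00]])}
```

View pics/scene0.png

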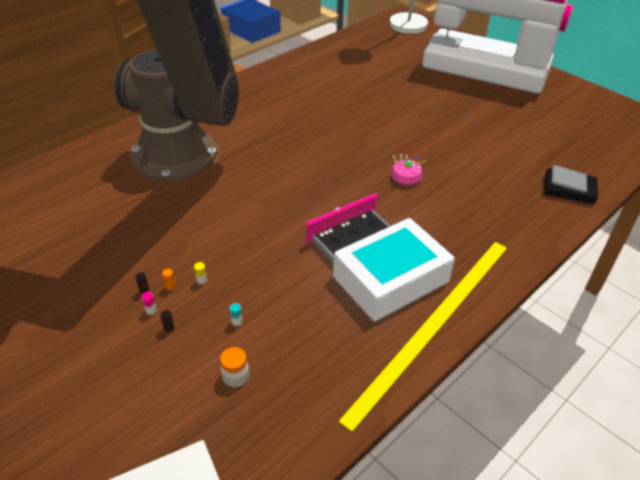

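View pics/top0.png

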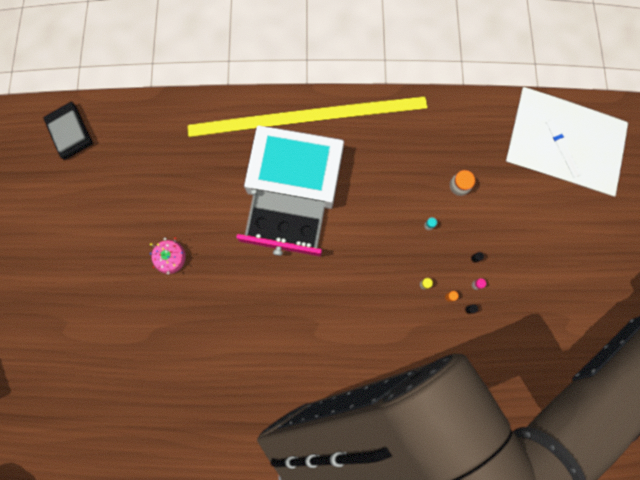

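View pics/wrist0.png

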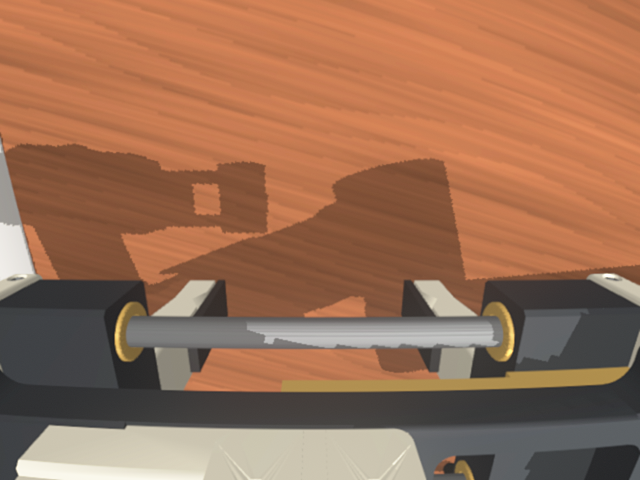

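Top view: pink cap about (481,284), teal (432,223), yellow (428,283), with two black and one orange look-alike around them. The cabinet is at about (295,165), with its drawer front facing the robot near (280,245). Next I measure these.

```bash
cat > h.py <<'E'
import numpy as np, cv2, pickle
def ray(c,uv):
    n=cv2.undistortPoints(np.array(uv,float).reshape(-1,1,2),c["K"],c["D"]).reshape(-1,2)
    d=np.c_[n,np.ones(len(n))]@c["R"]
    return -c["R"].T@c["t"], d
def plane(c,uv,z):
    o,d=ray(c,uv); s=(z-o[2])/d[:,2]; return o+s[:,None]*d
def wristcam(c,st):
    from scipy.spatial.transform import Rotation as Ro
    Rt=Ro.from_euler('xyz',st["eef_rot"],degrees=True).as_matrix()
    M=c["mount"]; Rw=Rt@M[:3,:3]; tw=Rt@M[:3,3]+st["tcp_pos"]
    c=dict(c); c["R"]=Rw.T; c["t"]=-Rw.T@tw; return c
def proj(c,X):
    return cv2.projectPoints(np.array(X,float).reshape(-1,1,3),cv2.Rodrigues(c["R"])[0],c["t"],c["K"],c["D"])[0].reshape(-1,2)
def blobs(img,lo,hi,amin=15):
    m=cv2.inRange(cv2.cvtColor(img,cv2.COLOR_BGR2HSV),np.array(lo),np.array(hi))
    n,l,s,ce=cv2.connectedComponentsWithStats(m)
    return [(ce[i],s[i],(l==i).astype(np.uint8)) for i in range(1,n) if s[i][4]>=amin]
COL=dict(pink=((155,120,120),(175,255,255)),teal=((80,120,100),(95,255,255)),yellow=((24,150,150),(34,255,255)),orange=((8,200,180),(18,255,255)))
E
python3 - <<'E'
from h import *
for n in("top","scene"):
    c=pickle.load(open(n+"0.pkl","rb"))
    for k,v in COL.items():
        for ce,s,m in blobs(c["frame"],*v):
            if s[4]>8000: continue
            rect=cv2.minAreaRect(cv2.findNonZero(m))
            print(n,k,ce.round(1),s[4],"z.04:",plane(c,ce,.042)[0].round(4), "box",np.round(rect[0],1),np.round(rect[1],1),round(rect[2],1))
t=pickle.load(open("top0.pkl","rb"))["frame"]
cv2.imwrite("pics/cropd.png",cv2.resize(t[120:260,225:355],None,fx=4,fy=4,interpolation=cv2.INTER_CUBIC))
cv2.imwrite("pics/cropt.png",cv2.resize(t[160:330,400:520],None,fx=3.5,fy=3.5,interpolation=cv2.INTER_CUBIC))
E
```

```text
top pink [278.5 244.5] 643 z.04: [0.5289 0.1188 0.042 ] box [278.3 244.4] [86.7  8. ] 10.3
top pink [168.1 256.5] 672 z.04: [0.502  0.3773 0.042 ] box [167.5 256. ] [32. 33.] 90.0
top pink [480.4 283.1] 102 z.04: [ 0.4348 -0.3501  0.042 ] box [480.5 283. ] [10. 11.] 90.0
top teal [293.9 162.6] 2767 z.04: [0.7253 0.0833 0.042 ] box [293.7 162.5] [63.6 44. ] 10.0
top teal [431.5 222.4] 79 z.04: [ 0.5788 -0.2392  0.042 ] box [431.5 222.5] [9. 9.] 90.0
top yellow [307.5 115.4] 2973 z.04: [0.8439 0.0506 0.042 ] box [306.9 115.6] [ 13.4 240.8] 83.2
top yellow [426.9 282.6] 90 z.04: [ 0.4375 -0.2235  0.042 ] box [427. 283.] [10. 10.] 90.0
top orange [464.9 179.4] 280 z.04: [ 0.6832 -0.3246  0.042 ] box [465. 179.] [18. 18.] 90.0
top orange [452.9 295.4] 73 z.04: [ 0.4071 -0.2836  0.042 ] box [452.9 295.3] [8.5 9.4] 63.4
scene pink [558.9   0.7] 28 z.04: [0.2113 1.6775 0.042 ] box [558.   1.] [ 2. 12.] 90.0
scene pink [565.8  15.2] 144 z.04: [0.3019 1.5694 0.042 ] box [565.6  15.7] [ 6.6 23.1] 18.4
scene pink [406.3 173.2] 540 z.04: [0.5269 0.3513 0.042 ] box [406.5 172.5] [30.3 23.4] 7.6
sc
[... 430 characters left out ...]
 box [595.5  50. ] [100.  87.] 90.0
scene teal [503.7  28.4] 672 z.04: [0.21   1.2814 0.042 ] box [503.8  28.6] [30.8 22. ] 11.3
scene teal [393.6 254.9] 2475 z.04: [0.6977 0.1049 0.042 ] box [394.3 254.1] [41.6 72.9] 63.4
scene teal [235. 310.] 123 z.04: [ 0.5831 -0.2434  0.042 ] box [235.  310.5] [13. 10.] 90.0
scene yellow [419.5 339.1] 3797 z.04: [ 0.8819 -0.0316  0.042 ] box [423.6 335.6] [ 17.5 240.7] 41.1
scene yellow [199.2 267.9] 115 z.04: [ 0.4399 -0.2271  0.042 ] box [199.  268.5] [13. 10.] 90.0
scene orange [167.1 272.2] 77 z.04: [ 0.4036 -0.2839  0.042 ] box [167. 272.] [ 8. 10.] 90.0
scene orange [232.7 357.5] 463 z.04: [ 0.6698 -0.3171  0.042 ] box [232.5 357.5] [21. 25.] 90.0
```

View pics/cropd.png

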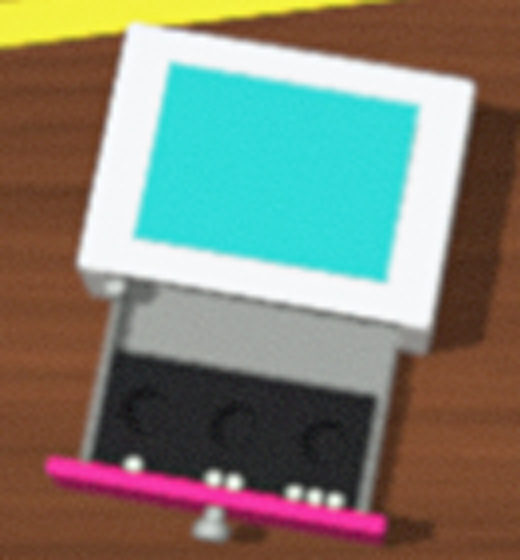

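View pics/cropt.png

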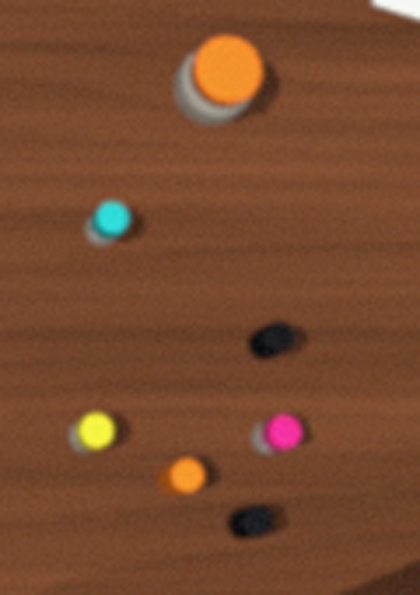

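Candidates for the pink tube in the top image: pink cap with white lower half (481,284), blacks (478,257) and (472,310), orange (453,296). Only the one at (481,284) has a pink cap and a white body, and the crop confirms it. The teal tube is at (432,223), small with a white body. The orange-capped item at (465,180) is the jar. The one-dot pocket is at the left of the rack, at crop (133,465).

```bash
python3 - <<'E'
from h import *
T=pickle.load(open("top0.pkl","rb"));S=pickle.load(open("scene0.pkl","rb"))
def tri(a,b):
    o1,d1=ray(T,a);o2,d2=ray(S,b);d1=d1[0];d2=d2[0]
    A=np.c_[d1,-d2];s=np.linalg.lstsq(A,o2-o1,rcond=None)[0]
    p,q=o1+s[0]*d1,o2+s[1]*d2; return (p+q)/2,np.linalg.norm(p-q)
for n,a,b in(("pink",(480.4,283.1),(147.4,298.6)),("teal",(431.5,222.4),(235,310)),("yellow",(426.9,282.6),(199.2,267.9)),("orange",(452.9,295.4),(167.1,272.2)),("jar",(464.9,179.4),(232.7,357.5))):
    p,g=tri(a,b);print(n,p.round(4),round(g,4))
# pad
for c,n in((T,"top"),(S,"scene")):
    B=[b for b in blobs(c["frame"],*COL["teal"]) if 2300<b[1][4]<3000][0]
    q=cv2.boxPoints(cv2.minAreaRect(cv2.findNonZero(B[2])))
    cnt=cv2.findContours(B[2],0,2)[0][0]; ap=cv2.approxPolyDP(cnt,4,True).reshape(-1,2)
    w=plane(c,ap,.079);print(n,"pad",w[:,:2].round(4).tolist(),w.mean(0))
    B=[b for b in blobs(c["frame"],*COL["pink"]) if b[1][0]>230 and b[1][2]>60][0]
    cnt=cv2.findContours(B[2],0,2)[0][0]; ap=cv2.approxPolyDP(cnt,2.5,True).reshape(-1,2)
    print(n,ap.tolist(),plane(c,ap,.066)[:,:2].round(4).tolist())
# top dots
g=cv2.inRange(cv2.cvtColor(T["frame"],cv2.COLOR_BGR2HSV),(0,0,170),(179,70,255));g[:,:245]=0;g[:225]=0;g[250:]=0;g[:,325:]=0
n,l,s,ce=cv2.connectedComponentsWithStats(g)
for i in range(1,n):print(ce[i].round(1),s[i][4],plane(T,ce[i],.027)[0].round(4))
print("pockets",plane(T,[(261.2,222),(283,226.2),(305.7,230)],.027).round(4))
E
```

```text
pink [ 0.4347 -0.352   0.0373] 0.0015
teal [ 0.5796 -0.2406  0.0368] 0.001
yellow [ 0.4374 -0.2248  0.0386] 0.0017
orange [ 0.4064 -0.284   0.0442] 0.002
jar [ 0.679  -0.3218  0.0561] 0.0017
top pad [[0.7797, 0.1425], [0.6783, 0.1622], [0.6512, 0.0219], [0.7517, 0.0027]] [0.71522947 0.08232722 0.079     ]
top [[236, 235], [243, 242], [270, 247], [278, 245], [283, 249], [314, 255], [321, 252], [320, 248]] [[0.5478, 0.2148], [0.5315, 0.1985], [0.5196, 0.1366], [0.5241, 0.1184], [0.5148, 0.107], [0.5006, 0.0366], [0.5074, 0.0206], [0.5166, 0.0228]]
scene pad [[0.7828, 0.137], [0.6816, 0.1561], [0.655, 0.0182], [0.7557, -0.0031]] [0.71875665 0.07705046 0.079     ]
scene [[376, 193], [307, 221], [306, 240], [309, 242], [313, 234], [367, 210], [375, 210]] [[0.5462, 0.2122], [0.507, 0.0241], [0.5507, -0.0198], [0.5597, -0.0193], [0.5472, 0.0045], [0.5736, 0.151], [0.5862, 0.1645]]
[257.8 236. ] 10 [0.5517 0.1684 0.027 ]
[278. 239.] 9 [0.5443 0.1209 0.027 ]
[282.8 240.1] 10 [0.5416 0.1096 0.027 ]
[298. 243.] 9 [0.5345 0.074  0.027 ]
[303. 244.] 9 [0.532  0.0623 0.027 ]
[308. 245.] 9 [0.5296 0.0506 0.027 ]
[278. 248.] 9 [0.5229 0.1208 0.027 ]
pockets [[0.5851 0.1607 0.027 ]
 [0.5747 0.1093 0.027 ]
 [0.5652 0.0559 0.027 ]]
```

Request:
apply_moves:
  plan:
    - [60, [0, 0, 0], 0.9]
    - [60, [0, 0, 0], 0.9]
    - [60, [0, 0, 0], 0.9]
    - [60, [0, 0, 0], 0.9]
    - [60, [0, 0, 0], 0.8]
    - [60, [0, 0, 0], 0]
  squeeze: 12

```text
time_s: 0.9
tcp_pos: [0.185, -0.6489, 0.2262]
eef_rot: [-180.0, -0.0, 79.5]
contact_force: [-0.5, 0.6, 0.1]
gripper_width: 0.0669
```

```bash
cat > go.py <<'E'
import sys,numpy as np
from plant import get_state
from scipy.spatial.transform import Rotation as Ro
def go(x,y,z,yaw=None):
    s=get_state();R=Ro.from_euler('xyz',s["eef_rot"],degrees=True).as_matrix()
    d=np.array([x,y,z])-s["tcp_pos"]
    print("t",s["time_s"],"pos",s["tcp_pos"].round(4),"rot",s["eef_rot"].round(2),"w",round(s["gripper_width"],4),"F",s["contact_force"].round(1))
    print("tool shift units",(R.T@d/0.05).round(3), "turn units",None if yaw is None else round((s["eef_rot"][2]-yaw)/6,3))
if __name__=="__main__": go(*map(float,sys.argv[1:]))
E
python3 go.py 0.435 -0.352 0.13 79.5
```

```text
t 0.9 pos [ 0.185  -0.6489  0.2262] rot [-1.7998e+02 -3.0000e-02  7.9550e+01] w 0.0669 F [-0.5  0.6  0.1]
tool shift units [6.746 3.839 1.927] turn units 0.008
```

Request:
apply_moves:
  plan:
    - [60, [0.67, 0.38, 0.19], 0]
    - [60, [0.67, 0.38, 0.19], 0]
    - [60, [0.67, 0.38, 0.19], 0]
    - [60, [0.67, 0.38, 0.19], 0]
    - [60, [0.67, 0.38, 0.19], 0]
    - [60, [0.67, 0.38, 0.19], 0]
    - [60, [0.67, 0.38, 0.19], 0]
    - [60, [0.67, 0.38, 0.19], 0]
    - [60, [0.67, 0.38, 0.19], 0]
    - [60, [0.7, 0.4, 0.2], 0]
    - [60, [0, 0, 0], 0]
    - [60, [0, 0, 0], 0]

```text
time_s: 2.4
tcp_pos: [0.4342, -0.3529, 0.1311]
eef_rot: [-180.0, 0.0, 79.6]
contact_force: [0.3, -0.4, 0.8]
gripper_width: 0.0668
```

```bash
cat > look.py <<'E'
import sys
from h import *
from plant import get_state,viewer
def look(n):
    s=get_state(); c=wristcam(viewer.capture("wrist"),s); cv2.imwrite(f"pics/{n}.png",c["frame"]); pickle.dump(c,open(n+".pkl","wb")); return c
if __name__=="__main__": look(sys.argv[1])
E
python3 look.py w1; python3 - <<'E'
from h import *
c=pickle.load(open("w1.pkl","rb"))
for ce,s,m in blobs(c["frame"],*COL["pink"],amin=100):
    cnt=max(cv2.findContours(m,0,2)[0],key=len); e=cv2.fitEllipse(cnt)
    print(ce,s,plane(c,ce,.048),e,plane(c,e[0],.048))
E
```

```text
[315.99135802 245.68518519] [302 228  30  36 810] [[ 0.43390914 -0.35065248  0.048     ]] ((316.0323486328125, 245.6425323486328), (28.960521697998047, 34.054195404052734), 179.37100219726562) [[ 0.43388269 -0.35061742  0.048     ]]
```

View pics/w1.png

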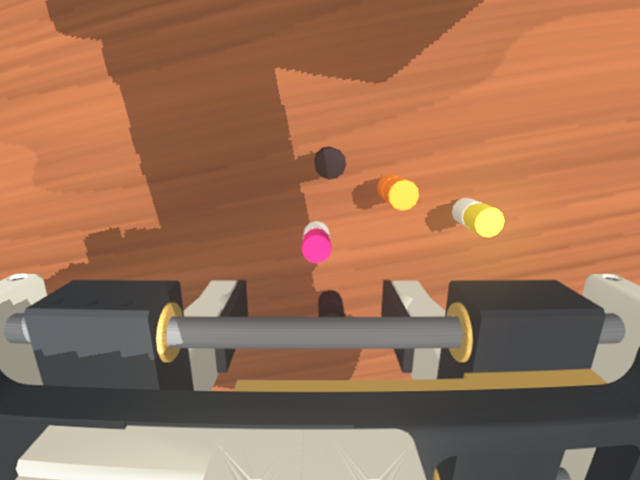

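The pink tube is at (316,246) in the wrist image. Black look-alikes are at (330,162) and (330,305), and orange is at (402,194), all clear of the fingers.

```bash
python3 -c "
from h import *
c=pickle.load(open('w1.pkl','rb'))
print(plane(c,(316.3,249.5),.048))"; python3 go.py 0.4365 -0.351 0.02 79.5
```

```text
[[ 0.43680531 -0.3509514   0.048     ]]
t 2.45 pos [ 0.4339 -0.3533  0.1312] rot [1.800e+02 1.000e-02 7.957e+01] w 0.067 F [0.5 0.1 0.1]
tool shift units [0.054 0.042 2.224] turn units 0.012
```

Request:
apply_moves:
  plan:
    - [60, [0.05, 0.04, 0.5], 0]
    - [60, [0, 0, 0.5], 0]
    - [60, [0, 0, 0.5], 0]
    - [60, [0, 0, 0.4], 0]
    - [60, [0, 0, 0.32], 0]
    - [60, [0, 0, 0], 0]
    - [160, [0, 0, 0], 0]
    - [255, [0, 0, 0], 0]
    - [255, [0, 0, 0], 0]
    - [255, [0, 0, 0], 0]
    - [255, [0, 0, 0], 0]
  squeeze: 12

```text
time_s: 3.82
tcp_pos: [0.4366, -0.3509, 0.0202]
eef_rot: [180.0, 0.0, 79.5]
contact_force: [0.6, -0.1, 0.4]
gripper_width: 0.0224
```

```bash
python3 go.py 0.5851 0.1607 0.15 79.5; python3 look.py w2
```

```text
t 3.825 pos [ 0.4366 -0.3509  0.0202] rot [179.99   0.    79.52] w 0.0224 F [ 0.6 -0.1  0.4]
tool shift units [10.601  1.06  -2.596] turn units 0.003
```

View pics/w2.png

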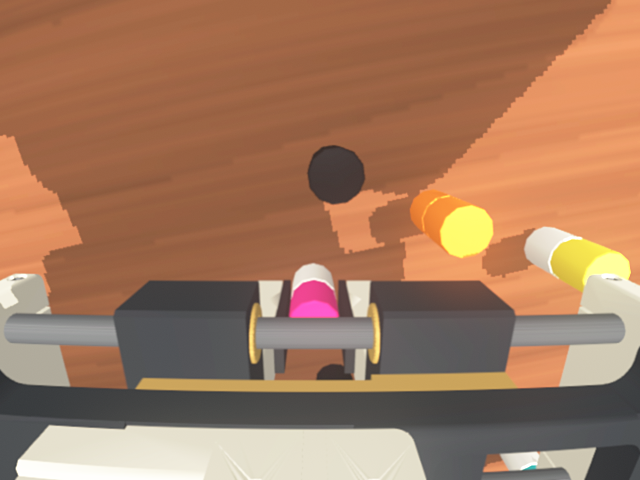

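Request:
apply_moves:
  plan:
    - [255, [0, 0, -0.6], 0]
    - [255, [0, 0, -0.8], 0]
    - [255, [0.5, 0, -0.8], 0]
    - [255, [0.9, 0.1, -0.4], 0]
    - [255, [0.9, 0.1, 0], 0]
    - [255, [0.9, 0.1, 0], 0]
    - [255, [0.9, 0.1, 0], 0]
    - [255, [0.9, 0.1, 0], 0]
    - [255, [0.9, 0.1, 0], 0]
    - [255, [0.9, 0.1, 0], 0]
    - [255, [0.9, 0.1, 0], 0]
    - [255, [0.9, 0.1, 0], 0]

```text
time_s: 5.38
tcp_pos: [0.5592, 0.0653, 0.1501]
eef_rot: [-180.0, -0.0, 79.5]
contact_force: [1.5, -0.0, 0.4]
gripper_width: 0.0212
```

Request:
apply_moves:
  plan:
    - [255, [0.9, 0.1, 0], 0]
    - [255, [0.8, 0.05, 0], 0]
    - [255, [0.3, 0.02, 0], 0]
    - [255, [0, 0, 0], 0]
    - [255, [0, 0, 0], 0]

```text
time_s: 6.0
tcp_pos: [0.5851, 0.1597, 0.1499]
eef_rot: [-180.0, 0.0, 79.5]
contact_force: [-0.9, -0.1, -0.5]
gripper_width: 0.0213
```

```bash
python3 go.py 0.5851 0.1607 0.15 79.5; python3 look.py w3
```

```text
t 6.0 pos [0.5851 0.1597 0.1499] rot [-1.7997e+02  2.0000e-02  7.9490e+01] w 0.0213 F [-0.9 -0.1 -0.5]
tool shift units [ 0.02  -0.005 -0.001] turn units -0.002
```

View pics/w3.png

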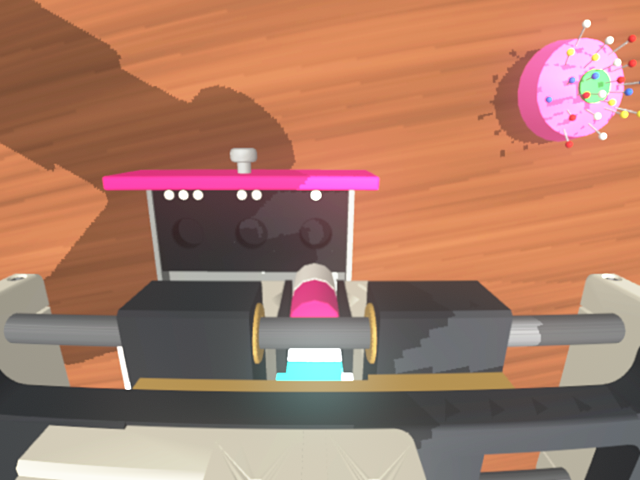

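The wrist view shows the one-dot pocket at about (316,233), two-dot (251,233) and three-dot (188,233). The pink tube is held upright. Enlarging and fitting the rims next.

```bash
python3 - <<'E'
from h import *
c=pickle.load(open("w3.pkl","rb"));f=c["frame"]
cr=f[175:300,150:370]
g=np.clip(cr.astype(float)*2.2,0,255).astype(np.uint8)
cv2.imwrite("pics/w3c.png",cv2.resize(g,None,fx=3.6,fy=3.6,interpolation=cv2.INTER_CUBIC))
# dots
m=cv2.inRange(f[188:203,155:330],(180,180,180),(255,255,255))
n,l,s,ce=cv2.connectedComponentsWithStats(m)
D=[]
for i in range(1,n):
    if 15<s[i][4]<200:
        p=ce[i]+[155,188];w=plane(c,p,.027)[0];D.append(w);print(p.round(1),s[i][4],w.round(4))
B=[b for b in blobs(f,*COL["pink"],amin=500)]
for ce,s,mm in B: print("pink",ce.round(1),s)
E
```

```text
[168.6 194.5] 77 [0.5315 0.0489 0.027 ]
[182.9 194.5] 75 [0.5338 0.0607 0.027 ]
[197.4 194.5] 76 [0.5361 0.0725 0.027 ]
[241.4 194.4] 77 [0.5428 0.1081 0.027 ]
[256.1 194.4] 77 [0.5451 0.1199 0.027 ]
[315.5 194.8] 98 [0.5542 0.1673 0.027 ]
pink [536.2  93.7] [ 518   39   54  103 1971]
pink [223.8 179.4] [ 102  169  278   22 4673]
pink [313.9 301.2] [ 290  280   49   38 1508]
```

View pics/w3c.png

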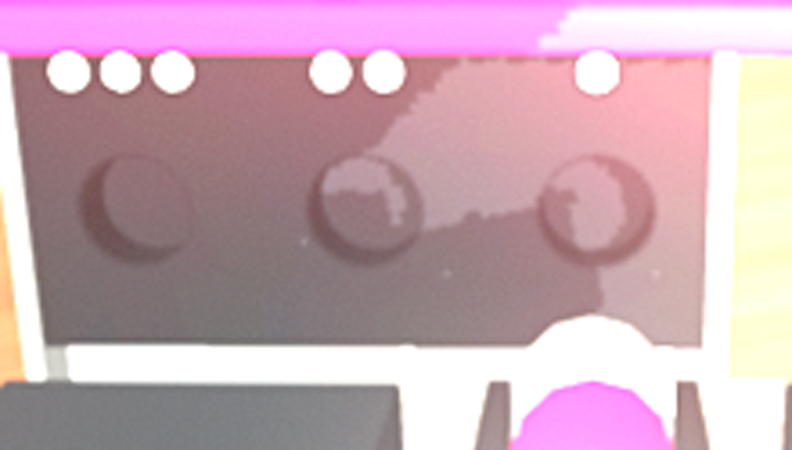

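```bash
python3 - <<'E'
from h import *
c=pickle.load(open("w3.pkl","rb"))
off=lambda u,v:(150+(u+.5)/3.6-.5,175+(v+.5)/3.6-.5)
p=plane(c,[off(597,211),off(365.5,209.5),off(137,209)],.027);print(p.round(4))
a=np.radians(-10.8);x=np.array([np.cos(a),np.sin(a)])
for d,q in zip([(.5542,.1673),(.54395,.114),(.5338,.0607)],p): v=q[:2]-d;print((v@x).round(4),(v@[-x[1],x[0]]).round(4))
# held tube: top disc & white-bottom edge
f=c["frame"]
print(proj(c,[[.5851,.1597,.1499-.02+.048],[.5851,.1597,.13]]))
cv2.imwrite("pics/w3t.png",cv2.resize(f[255:345,270:365],None,fx=6,fy=6,interpolation=cv2.INTER_CUBIC))
E
```

```text
[[0.586  0.1614 0.027 ]
 [0.5758 0.1085 0.027 ]
 [0.5658 0.0555 0.027 ]]
0.0324 0.0002
0.0323 0.0005
0.0324 0.0009
[[312.03702912 323.6434567 ]
 [312.62085303 279.95078527]]
```

View pics/w3t.png

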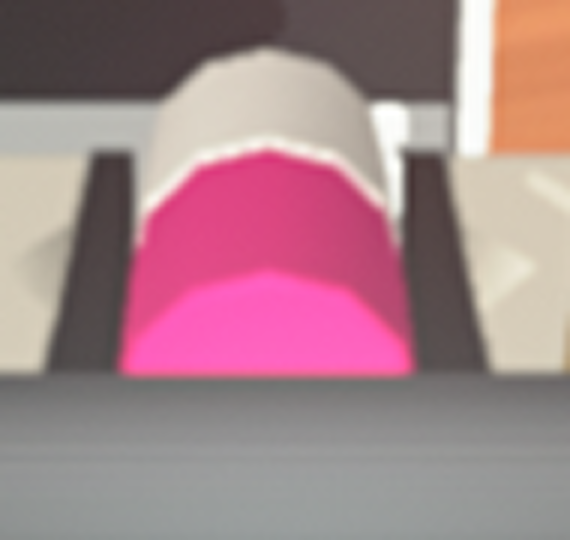

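```bash
python3 - <<'E'
from h import *
from plant import get_state
c=pickle.load(open("w3.pkl","rb"))
tcp=np.array([.5851,.1597,.1499]); ty=np.array([np.sin(np.radians(79.5)),-np.cos(np.radians(79.5))]); tx=np.array([np.cos(np.radians(79.5)),np.sin(np.radians(79.5))])
for name,uv,z in(("top",(314.3,299.9),.178),("mid",(314.5,279.6),.154),("bot",(314.3,263),.130)):
    w=plane(c,uv,z)[0]; d=w[:2]-tcp[:2]
    print(name,"tube axis offset tool y",(d@ty+.011).round(4),"x",(d@tx).round(4))
E
```

```text
top tube axis offset tool y -0.0 x 0.001
mid tube axis offset tool y 0.0009 x 0.001
bot tube axis offset tool y 0.0011 x 0.0009
```

Request:
apply_moves:
  plan:
    - [255, [0.02, 0, 0.5], 0]
    - [255, [0, 0, 0.5], 0]
    - [255, [0, 0, 0.5], 0]
    - [255, [0, 0, 0.4], 0]
    - [255, [0, 0, 0], 0]
    - [255, [0, 0, 0], 0]

```text
time_s: 6.8
tcp_pos: [0.5863, 0.1612, 0.056]
eef_rot: [179.9, -0.0, 79.5]
contact_force: [0.5, 0.5, -0.1]
gripper_width: 0.0215
```

```bash
python3 go.py 0.585 0.1606 0.034 79.5; python3 - <<'E'
from h import *
from plant import viewer
for n in("scene","top"):
    c=viewer.capture(n);pickle.dump(c,open(n+"1.pkl","wb"))
    cr=c["frame"][150:300,270:420] if n=="scene" else c["frame"][120:270,220:370]
    cv2.imwrite(f"pics/{n}1c.png",cv2.resize(cr,None,fx=4,fy=4,interpolation=cv2.INTER_CUBIC))
E
python3 look.py w4
```

```text
t 6.8 pos [0.5863 0.1612 0.056 ] rot [ 1.7995e+02 -3.0000e-02  7.9490e+01] w 0.0215 F [ 0.5  0.5 -0.1]
tool shift units [-0.016 -0.024  0.441] turn units -0.001
```

View pics/scene1c.png

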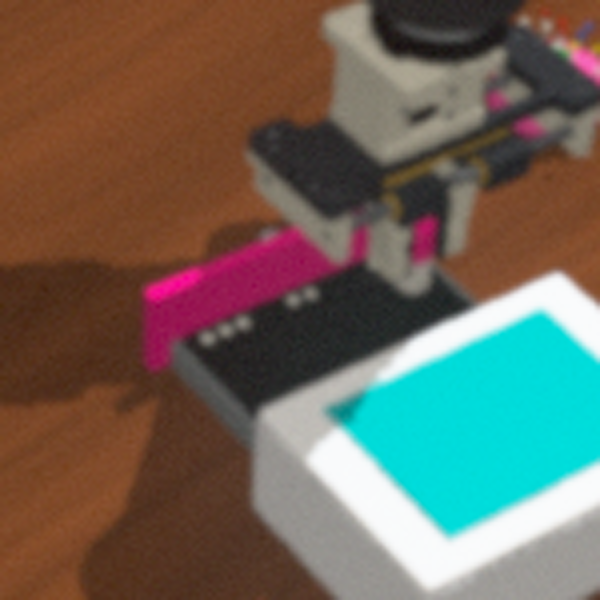

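View pics/w4.png

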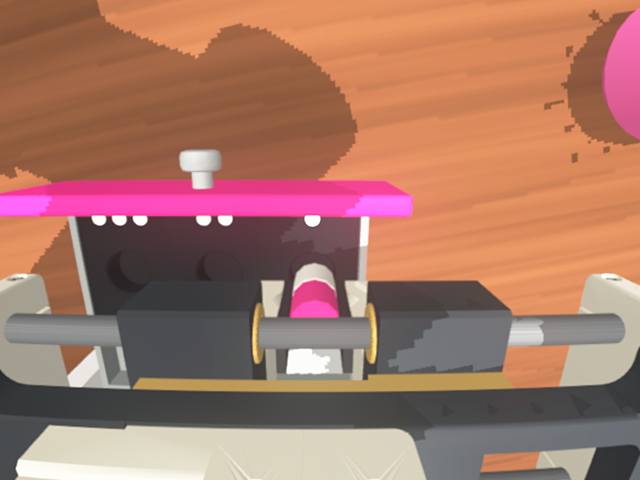

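The pocket-1 rim shows around the tube's lower end at (314,262), so it is centred. Lowering gently.

Request:
apply_moves:
  plan:
    - [255, [-0.01, -0.01, 0.1], 0]
    - [255, [0, 0, 0.1], 0]
    - [255, [0, 0, 0.1], 0]
    - [255, [0, 0, 0], 0]

```text
time_s: 7.45
tcp_pos: [0.5848, 0.1609, 0.0394]
eef_rot: [-179.9, 0.0, 79.5]
contact_force: [-0.9, 0.0, -0.0]
gripper_width: 0.0219
```

```bash
python3 go.py 0.585 0.1606 0.034 79.5
```

```text
t 7.45 pos [0.5848 0.1609 0.0394] rot [-1.7995e+02  5.0000e-02  7.9510e+01] w 0.0219 F [-0.9  0.  -0. ]
tool shift units [-0.005  0.005  0.107] turn units 0.002
```

Request:
apply_moves:
  plan:
    - [255, [0, 0, 0.07], 0]
    - [255, [0, 0, 0.03], 0]
    - [255, [0, 0, 0], 0]
    - [150, [0, 0, 0], 0]
    - [150, [0, 0, 0], 0]
    - [150, [0, 0, 0], 0]
    - [150, [0, 0, -0.2], 0]
    - [150, [0, 0, -0.5], 0]
    - [150, [0, 0, -0.7], 0]
    - [150, [0, 0, -0.7], 0]
    - [150, [0, 0, -0.4], 0]
    - [150, [0, 0, 0], 0]

```text
time_s: 8.95
tcp_pos: [0.5862, 0.1617, 0.1628]
eef_rot: [179.8, -0.2, 79.5]
contact_force: [-0.2, 0.3, -0.9]
gripper_width: 0.0362
```

```bash
python3 go.py 0.58 -0.2406 0.15 79.5; python3 look.py w5
```

```text
t 8.95 pos [0.5862 0.1617 0.1628] rot [ 1.798e+02 -1.600e-01  7.953e+01] w 0.0362 F [-0.2  0.3 -0.9]
tool shift units [-7.935  1.338  0.237] turn units 0.005
```

View pics/w5.png

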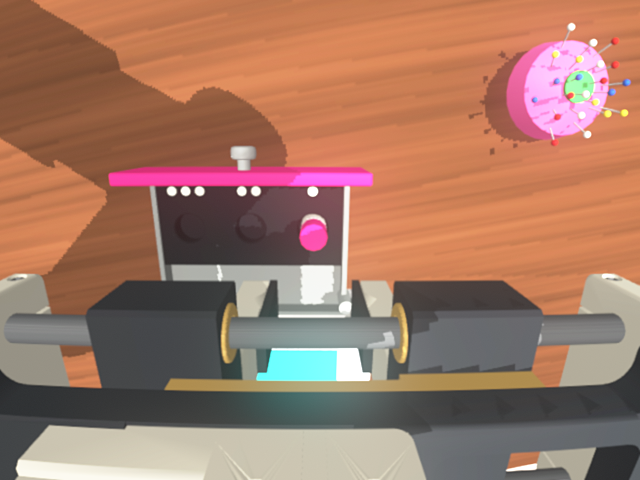

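Pink stands in the one-dot pocket, cap at (313,235), with the fingers clear of it. Next, the teal tube.

Request:
apply_moves:
  plan:
    - [100, [-0.5, 0.1, 0], 0]
    - [100, [-0.85, 0.14, 0.03], 0]
    - [100, [-0.85, 0.14, 0.03], 0]
    - [100, [-0.85, 0.14, 0.03], 0]
    - [100, [-0.85, 0.14, 0.03], 0]
    - [100, [-0.85, 0.14, 0.03], 0]
    - [100, [-0.85, 0.14, 0.03], 0]
    - [100, [-0.85, 0.14, 0.03], 0]
    - [100, [-0.85, 0.14, 0.03], 0]
    - [100, [-0.64, 0.12, 0], 0]
    - [100, [0, 0, 0], 0]
    - [100, [0, 0, 0], 0]

```text
time_s: 10.5
tcp_pos: [0.5783, -0.2412, 0.1472]
eef_rot: [-179.9, -0.0, 79.5]
contact_force: [-0.4, 0.2, -0.4]
gripper_width: 0.0532
```

```bash
python3 go.py 0.58 -0.2406 0.02 79.5; python3 look.py w6
python3 - <<'E'
from h import *
c=pickle.load(open("w6.pkl","rb"))
for ce,s,m in blobs(c["frame"],*COL["teal"],amin=100):
    r=s[2]/2; uv=(s[0]+s[2]/2-.5, s[1]+s[3]-.5-r*.97)
    print(ce,s,uv,plane(c,uv,.048))
E
```

```text
t 10.5 pos [ 0.5783 -0.2412  0.1472] rot [-1.7991e+02 -1.0000e-02  7.9480e+01] w 0.0532 F [-0.4  0.2 -0.4]
tool shift units [0.018 0.036 2.543] turn units -0.003
[315.46036585 241.02743902] [303 226  26  31 656] (np.float64(315.5), np.float64(243.89)) [[ 0.58119634 -0.23982518  0.048     ]]
```

View pics/w6.png

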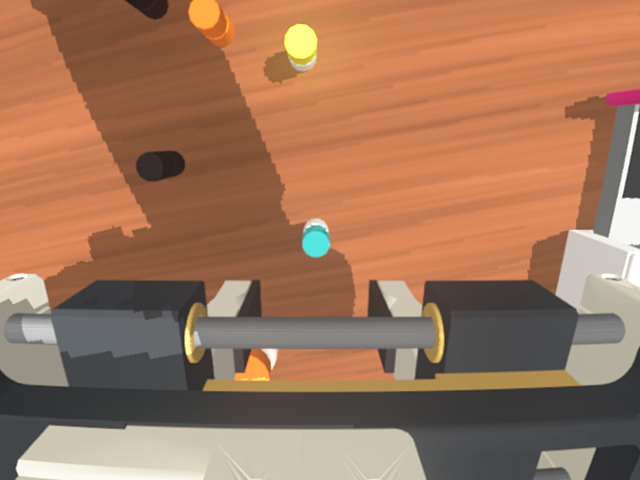

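Teal tube at (316,241) in the wrist image, isolated. The jar at (258,362) is well clear.

Request:
apply_moves:
  plan:
    - [100, [0.03, 0.045, 0.6], 0]
    - [100, [0, 0, 0.6], 0]
    - [100, [0, 0, 0.6], 0]
    - [100, [0, 0, 0.45], 0]
    - [100, [0, 0, 0.29], 0]
    - [100, [0, 0, 0], 0]
    - [170, [0, 0, 0], 0]
    - [255, [0, 0, 0], 0]
    - [255, [0, 0, 0], 0]
    - [255, [0, 0, 0], 0]

```text
time_s: 11.8
tcp_pos: [0.5816, -0.2404, 0.0215]
eef_rot: [180.0, -0.0, 79.5]
contact_force: [0.6, 1.8, 1.9]
gripper_width: 0.0212
```

```bash
python3 go.py 0.5758 0.1085 0.16 79.5
```

```text
t 11.8 pos [ 0.5816 -0.2404  0.0215] rot [179.95  -0.    79.51] w 0.0212 F [0.6 1.8 1.9]
tool shift units [ 6.842 -1.381 -2.77 ] turn units 0.002
```

Request:
apply_moves:
  plan:
    - [255, [0, 0, -0.6], 0]
    - [255, [0, 0, -0.8], 0]
    - [255, [0.3, 0, -0.8], 0]
    - [255, [0.8, -0.2, -0.57], 0]
    - [255, [0.9, -0.2, 0], 0]
    - [255, [0.9, -0.2, 0], 0]
    - [255, [0.9, -0.2, 0], 0]
    - [255, [0.9, -0.2, 0], 0]
    - [255, [0.9, -0.2, 0], 0]
    - [255, [0.8, -0.1, 0], 0]
    - [255, [0.44, -0.08, 0], 0]
    - [255, [0, 0, 0], 0]

```text
time_s: 13.3
tcp_pos: [0.5756, 0.1096, 0.1595]
eef_rot: [-180.0, 0.0, 79.6]
contact_force: [0.2, -0.0, -0.2]
gripper_width: 0.0214
```

Request:
apply_moves:
  plan:
    - [255, [0, 0, 0], 0]
    - [255, [0, 0, 0], 0]

```text
time_s: 13.55
tcp_pos: [0.5756, 0.1075, 0.1595]
eef_rot: [-180.0, 0.0, 79.4]
contact_force: [0.1, 0.5, 0.7]
gripper_width: 0.0214
```

```bash
python3 go.py 0.5758 0.1085 0.16 79.5; python3 look.py w7
python3 - <<'E'
from h import *
c=pickle.load(open("w7.pkl","rb"));f=c["frame"]
g=np.clip(f[165:345,150:370].astype(float)*1.6,0,255).astype(np.uint8)
cv2.imwrite("pics/w7c.png",cv2.resize(g,None,fx=3.3,fy=3.3,interpolation=cv2.INTER_CUBIC))
E
```

```text
t 13.55 pos [0.5756 0.1075 0.1595] rot [-1.7999e+02  1.0000e-02  7.9450e+01] w 0.0214 F [0.1 0.5 0.7]
tool shift units [ 0.021 -0.    -0.009] turn units -0.009
```

View pics/w7c.png

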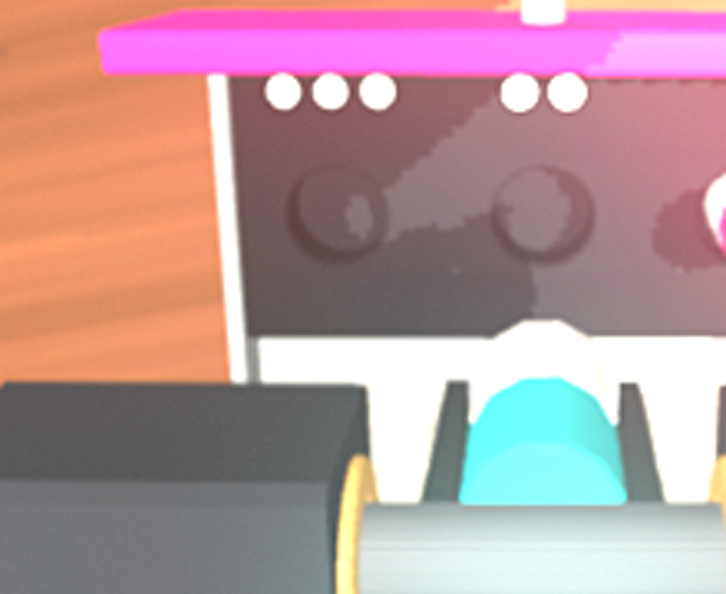

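```bash
python3 - <<'E'
from h import *
c=pickle.load(open("w7.pkl","rb"))
off=lambda u,v:(150+(u+.5)/3.3-.5,165+(v+.5)/3.3-.5)
tcp=np.array([.5756,.1075]);a=np.radians(79.45);tx=np.array([np.cos(a),np.sin(a)]);ty=np.array([np.sin(a),-np.cos(a)])
p=plane(c,[off(543.5,215)],.027)[0];d=p[:2]-tcp;print("pocket2",p,"rel tool",d@tx,d@ty)
for n,uv,z in(("bot",(543,320),.138),("mid",(543,378),.162),("top",(542,443),.186)):
    d=plane(c,[off(*uv)],z)[0][:2]-tcp;print(n,(d@tx).round(4),(d@ty+.011).round(4))
E
```

```text
pocket2 [0.5758395  0.10841486 0.027     ] rel tool 0.0009432438332177224 6.795130328772184e-05
bot 0.0009 0.0008
mid 0.0009 0.0013
top 0.0008 0.0002
```

Request:
apply_moves:
  plan:
    - [255, [0, -0.015, 0.5], 0]
    - [255, [0, 0, 0.5], 0]
    - [255, [0, 0, 0.5], 0]
    - [255, [0, 0, 0.4], 0]
    - [255, [0, 0, 0.1], 0]
    - [255, [0, 0, 0.1], 0]
    - [255, [0, 0, 0.1], 0]
    - [255, [0, 0, 0.1], 0]
    - [255, [0, 0, 0.05], 0]
    - [255, [0, 0, 0], 0]

```text
time_s: 14.85
tcp_pos: [0.5749, 0.1086, 0.042]
eef_rot: [-180.0, 0.0, 79.5]
contact_force: [0.6, 0.1, 0.1]
gripper_width: 0.0213
```

```bash
python3 go.py 0.5758 0.1085 0.0345 79.5; python3 look.py w8
```

```text
t 14.85 pos [0.5749 0.1086 0.042 ] rot [-1.800e+02  1.000e-02  7.952e+01] w 0.0213 F [0.6 0.1 0.1]
tool shift units [0.001 0.017 0.15 ] turn units 0.004
```

View pics/w8.png

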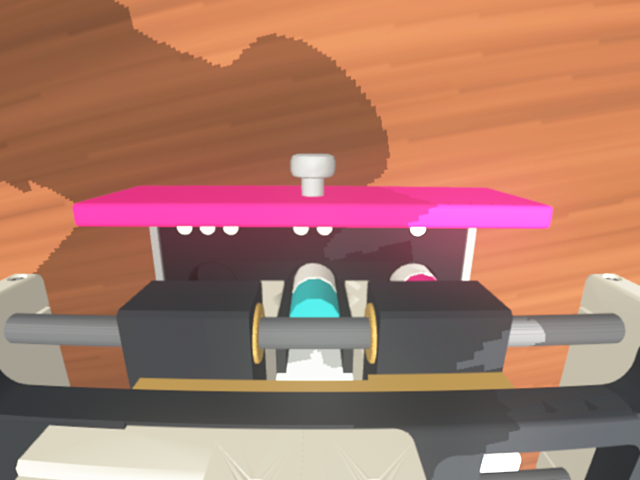

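The teal tube is entering the two-dot pocket with no contact force. Pink still stands at (415,275).

Request:
apply_moves:
  plan:
    - [255, [0, 0, 0.08], 0]
    - [255, [0, 0, 0.05], 0]
    - [255, [0, 0, 0], 0]
    - [170, [0, 0, 0], 0]
    - [170, [0, 0, 0], 0]
    - [170, [0, 0, 0], 0]
    - [170, [0, 0, -0.2], 0]
    - [170, [0, 0, -0.5], 0]
    - [170, [0, 0, -0.7], 0]
    - [170, [0, 0, -0.7], 0]
    - [170, [0, 0, -0.4], 0]
    - [170, [0, 0, 0], 0]

```text
time_s: 16.4
tcp_pos: [0.576, 0.1091, 0.1632]
eef_rot: [179.8, -0.1, 79.5]
contact_force: [-0.1, -0.9, -1.3]
gripper_width: 0.0294
```

```bash
python3 go.py 0.5 0.13 0.16 79.2; python3 look.py w9
```

```text
t 16.4 pos [0.576  0.1091 0.1632] rot [ 1.798e+02 -1.500e-01  7.953e+01] w 0.0294 F [-0.1 -0.9 -1.3]
tool shift units [ 0.135 -1.571  0.058] turn units 0.055
```

View pics/w9.png

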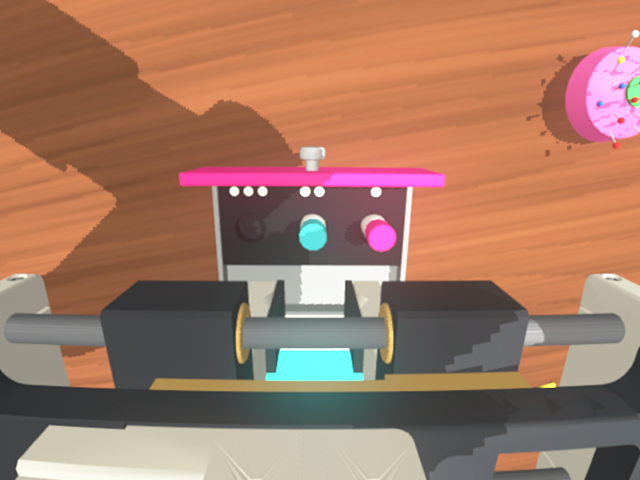

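Both tubes stand: teal at (313,235) in the two-dot pocket, pink at (378,232) in the one-dot pocket, and the third pocket is empty. Next I go in front of the drawer, with the fingers straddling the knob.

Request:
apply_moves:
  plan:
    - [150, [0, -0.3, 0], 0.05]
    - [110, [0, -0.6, 0], 0]
    - [110, [0, -0.6, 0], 0]
    - [110, [0, -0.4, 0], 0]
    - [110, [0, 0, 0.3], 0]
    - [110, [0, 0, 0.6], 0]
    - [110, [0, 0, 0.6], 0]
    - [110, [0, 0, 0.6], 0]
    - [110, [0, 0, 0.4], 0]
    - [110, [0, 0, 0], 0]

```text
time_s: 17.7
tcp_pos: [0.4806, 0.1253, 0.0334]
eef_rot: [-179.8, 0.2, 79.2]
contact_force: [-0.1, 0.2, 0.0]
gripper_width: 0.0498
```

```bash
python3 go.py 0.5248 0.1182 0.037 79.2; python3 look.py w10
```

```text
t 17.7 pos [0.4806 0.1253 0.0334] rot [-179.82    0.19   79.2 ] w 0.0498 F [-0.1  0.2  0. ]
tool shift units [ 0.025  0.894 -0.075] turn units -0.0
```

View pics/w10.png

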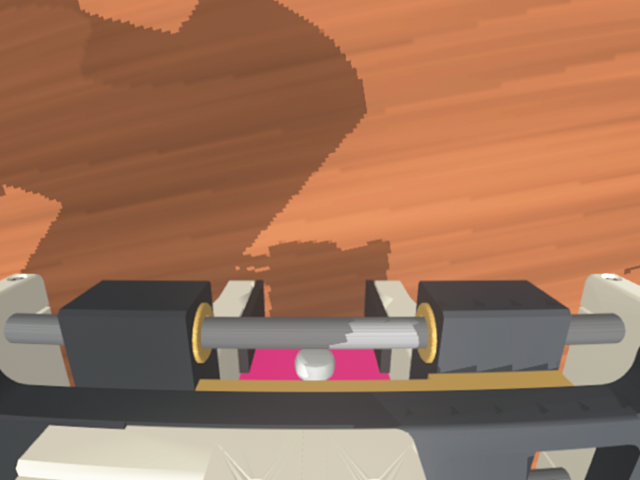

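The knob is centred between the fingers at (314,363). Approaching the face slowly.

Request:
apply_moves:
  plan:
    - [110, [0, 0.25, -0.05], 0]
    - [110, [0, 0.2, 0], 0]
    - [110, [0, 0.1, 0], 0]
    - [110, [0, 0.08, 0], 0]
    - [110, [0, 0.08, 0], 0]
    - [110, [0, 0.08, 0], 0]
    - [110, [0, 0.1, 0], 0]
    - [110, [0, 0.12, 0], 0]
    - [110, [0, 0.14, 0], 0]
    - [110, [0, 0.16, 0], 0]
    - [110, [0, 0.16, 0], 0]

```text
time_s: 19.12
tcp_pos: [0.5543, 0.1124, 0.038]
eef_rot: [-180.0, 0.0, 79.2]
contact_force: [-2.8, 0.2, 2.1]
gripper_width: 0.0496
```

```bash
python3 go.py 0.6336 0.0974 0.037 79.2; python3 - <<'E'
from h import *
from plant import viewer
c=viewer.capture("scene");pickle.dump(c,open("scene2.pkl","wb"))
cv2.imwrite("pics/scene2c.png",cv2.resize(c["frame"][150:320,270:470],None,fx=3.5,fy=3.5,interpolation=cv2.INTER_CUBIC))
E
```

```text
t 19.125 pos [0.5543 0.1124 0.038 ] rot [-1.7999e+02  1.0000e-02  7.9210e+01] w 0.0496 F [-2.8  0.2  2.1]
tool shift units [0.003 1.614 0.019] turn units 0.002
```

View pics/scene2c.png

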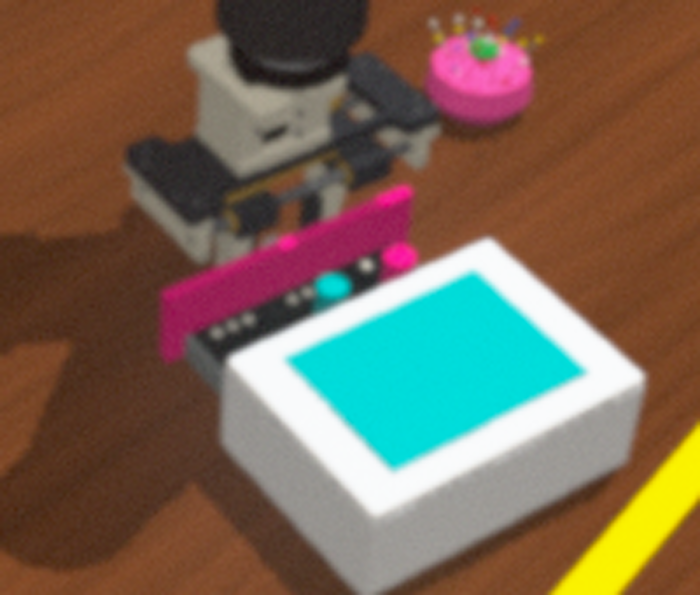

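The face is being pushed with about 3 N, and both tubes stand (scene crop: teal at (333,285), pink at (400,257)). Continuing.

Request:
apply_moves:
  plan:
    - [110, [0, 0.12, 0], 0]
    - [110, [0, 0.14, 0], 0]
    - [110, [0, 0.14, 0], 0]
    - [110, [0, 0.14, 0], 0]
    - [110, [0, 0.14, 0], 0]
    - [110, [0, 0.12, 0], 0]
    - [110, [0, 0.1, 0], 0]
    - [110, [0, 0.08, 0], 0]
    - [110, [0, 0.06, 0], 0]
    - [110, [0, 0.06, 0], 0]

```text
time_s: 20.42
tcp_pos: [0.608, 0.1022, 0.0381]
eef_rot: [-180.0, 0.0, 79.2]
contact_force: [-2.4, 1.7, 0.8]
gripper_width: 0.05
```

```bash
python3 go.py 0.6336 0.0974 0.037 79.2
```

```text
t 20.425 pos [0.608  0.1022 0.0381] rot [-180.      0.     79.22] w 0.05 F [-2.4  1.7  0.8]
tool shift units [0.002 0.522 0.022] turn units 0.003
```

Request:
apply_moves:
  plan:
    - [110, [0, 0.05, 0], 0]
    - [110, [0, 0.05, 0], 0]
    - [110, [0, 0.04, 0], 0]

```text
time_s: 20.8
tcp_pos: [0.6137, 0.101, 0.038]
eef_rot: [-179.9, 0.0, 79.2]
contact_force: [-6.1, 3.5, 3.1]
gripper_width: 0.0496
```

Request:
apply_moves:
  plan:
    - [110, [0, 0.04, 0], 0]
    - [110, [0, 0.04, 0], 0]

```text
time_s: 21.05
tcp_pos: [0.6183, 0.1002, 0.0381]
eef_rot: [-180.0, 0.0, 79.2]
contact_force: [-3.1, 1.8, 1.3]
gripper_width: 0.0499
```

Request:
apply_moves:
  plan:
    - [110, [0, 0.03, 0], 0]
    - [110, [0, 0.03, 0], 0]

```text
time_s: 21.3
tcp_pos: [0.6219, 0.0995, 0.038]
eef_rot: [180.0, 0.0, 79.2]
contact_force: [-0.7, 0.3, -0.3]
gripper_width: 0.0501
```

```bash
python3 go.py 0.6336 0.0974 0.037 79.2; python3 - <<'E'
from h import *
from plant import viewer
c=viewer.capture("scene");pickle.dump(c,open("scene3.pkl","wb"))
cv2.imwrite("pics/scene3c.png",cv2.resize(c["frame"][150:320,270:470],None,fx=3.5,fy=3.5,interpolation=cv2.INTER_CUBIC))
E
```

```text
t 21.3 pos [0.6219 0.0995 0.038 ] rot [179.98   0.    79.21] w 0.0501 F [-0.7  0.3 -0.3]
tool shift units [0.002 0.238 0.021] turn units 0.002
```

View pics/scene3c.png

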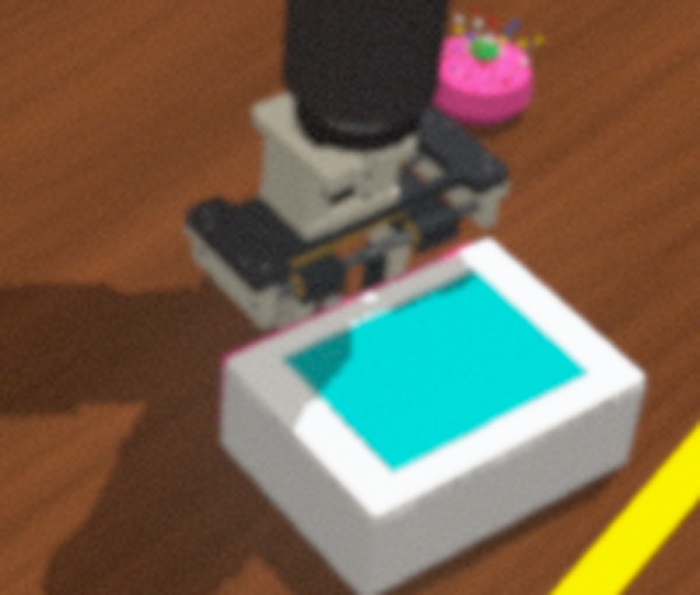

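The force peaked at the catch, then dropped to about 0. One gentle confirming nudge against the stop.

Request:
apply_moves:
  plan:
    - [110, [0, 0.03, 0], 0]
    - [110, [0, 0.03, 0], 0]
    - [110, [0, 0, 0], 0]

```text
time_s: 21.72
tcp_pos: [0.6223, 0.0994, 0.0381]
eef_rot: [-179.8, 0.0, 79.2]
contact_force: [-11.8, 4.3, 7.9]
gripper_width: 0.0498
```

Firm stop: the TCP no longer advances and the force is up to 14 N. Backing off and inspecting.

Request:
apply_moves:
  plan:
    - [110, [0, -0.1, 0], 0]
    - [110, [0, -0.3, 0], 0]
    - [110, [0, -0.6, 0], 0]
    - [110, [0, -0.6, 0], 0]
    - [110, [0, 0, -0.4], 0]
    - [110, [0, 0, -0.8], 0]
    - [110, [0, 0, -0.8], 0]
    - [110, [0, -0.3, -0.4], 0]
    - [110, [0, 0, 0], 0]
    - [110, [0, 0, 0], 0]

```text
time_s: 22.98
tcp_pos: [0.5308, 0.1167, 0.1575]
eef_rot: [-180.0, 0.0, 79.2]
contact_force: [0.9, -0.2, -0.4]
gripper_width: 0.0496
```

```bash
python3 go.py 0.6336 0.0974 0.037 79.2; python3 look.py w11;python3 - <<'E'
from h import *
from plant import viewer
for n in ("scene","top"):
    c=viewer.capture(n);pickle.dump(c,open(n+"4.pkl","wb"))
    cv2.imwrite(f"pics/{n}4.png",c["frame"])
    for k in("pink","yellow","orange"):
        for ce,s,m in blobs(c["frame"],*COL[k]):
            if s[4]<2000: print(n,k,ce.round(1),s[4])
c=pickle.load(open("w11.pkl","rb"))
B=[b for b in blobs(c["frame"],*COL["pink"],amin=300)]
for ce,s,m in B:
    cnt=max(cv2.findContours(m,0,2)[0],key=len);ap=cv2.approxPolyDP(cnt,3,True).reshape(-1,2)
    w=plane(c,ap,.066)[:,:2]
    a=np.radians(-10.8);print(ap.tolist(),((w-[.717,.080])@[np.cos(a),np.sin(a)]).round(4))
E
```

```text
t 22.975 pos [0.5308 0.1167 0.1575] rot [-179.98    0.     79.22] w 0.0496 F [ 0.9 -0.2 -0.4]
tool shift units [0.005 2.093 2.41 ] turn units 0.004
scene pink [559.1   0.8] 28
scene pink [565.8  15.1] 142
scene pink [406.3 173.2] 544
scene yellow [199.1 267.8] 113
scene orange [167.1 272.2] 77
scene orange [232.8 357.5] 465
top pink [311.6 203.3] 303
top yellow [427.  282.7] 90
top orange [464.8 179.4] 278
top orange [452.9 295.4] 78
[[624, 103], [600, 102], [583, 111], [571, 124], [562, 160], [568, 177], [577, 187], [606, 192], [585, 173], [583, 144], [597, 118], [607, 109]] [-0.2943 -0.294  -0.2873 -0.2782 -0.2528 -0.2407 -0.2334 -0.2301 -0.2438
 -0.2646 -0.283  -0.2895]
[[248, 371], [380, 372], [373, 349], [319, 349], [314, 353], [307, 349], [255, 349]] [-0.0766 -0.0756 -0.0984 -0.0985 -0.0947 -0.0985 -0.0983]
```

View pics/w11.png

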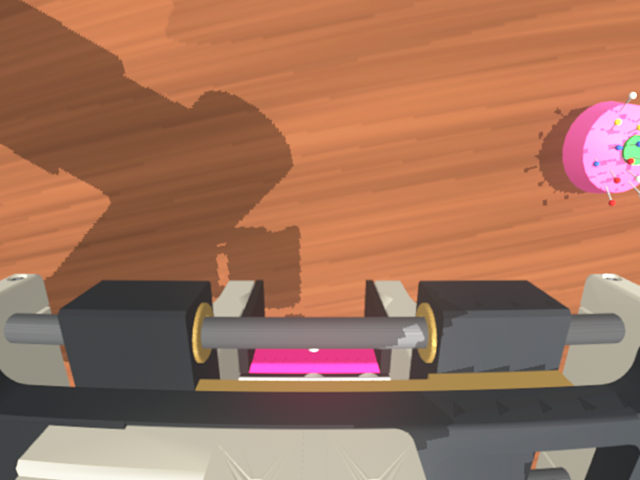

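View pics/top4.png

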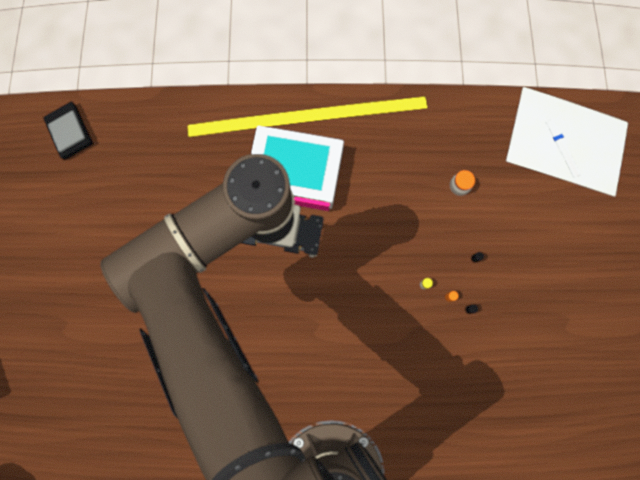

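The front is flush with the cabinet, and yellow, jar and pincushion have not moved. I'll back off for one unobstructed look.

Request:
apply_moves:
  plan:
    - [110, [-0.3, -0.5, -0.4], 0]
    - [110, [-0.6, -0.5, -0.6], 0]
    - [110, [-0.8, -0.3, -0.6], 0]
    - [110, [-0.8, 0, -0.4], 0]
    - [110, [-0.8, 0, 0], 0]
    - [110, [-0.8, 0, 0], 0]
    - [110, [-0.8, 0, 0], 0]
    - [110, [-0.4, 0, 0], 0]
    - [110, [0, 0, 0], 0]
    - [110, [0, 0, 0], 0]

```text
time_s: 24.38
tcp_pos: [0.4178, -0.1312, 0.2576]
eef_rot: [-180.0, 0.0, 79.2]
contact_force: [-0.2, -0.5, -0.1]
gripper_width: 0.05
```

```bash
python3 - <<'E'
from h import *
from plant import viewer,get_state
print(get_state()["tcp_pos"],get_state()["contact_force"])
a=viewer.capture("scene")["frame"][150:320,290:470];b=viewer.capture("top")["frame"][115:265,220:370]
a=cv2.resize(a,(400,378),interpolation=cv2.INTER_CUBIC);b=cv2.resize(b,(378,378),interpolation=cv2.INTER_CUBIC)
cv2.imwrite("pics/fin.png",np.hstack([a,b]))
T=viewer.capture("top")
B=[x for x in blobs(T["frame"],*COL["pink"]) if 230<x[0][0]<350][0]
q=cv2.approxPolyDP(max(cv2.findContours(B[2],0,2)[0],key=len),2.5,True).reshape(-1,2)
w=plane(T,q,.066)[:,:2];an=np.radians(-10.8);print(q.tolist(),((w-[.717,.08])@[np.cos(an),np.sin(an)]).round(4))
E
```

```text
[ 0.41783736 -0.13115837  0.25759896] [-0.19057647 -0.53953327 -0.0735399 ]
[[246, 189], [249, 196], [280, 202], [289, 199], [293, 204], [327, 210], [329, 205], [323, 201]] [-0.0814 -0.0965 -0.0975 -0.0868 -0.0968 -0.0965 -0.0841 -0.0773]
```

View pics/fin.png

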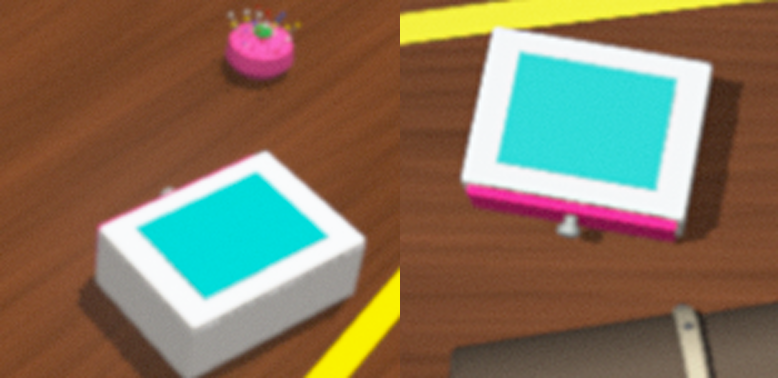

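The drawer front sits flush against the cabinet in both views, nothing sticks out, and the arm is clear. Handing in.

```bash
python3 -c "
from plant import close_job
print(close_job())"
```

```text
the job is handed in; nothing more can be done
None
```

I placed the pink tube in the one-dot pocket and then the teal tube in the two-dot pocket. I then pushed the drawer home slowly (about 0.06 m/s at most) and handed the job in at about 24.5 s. No verdict is reported.

- **Drawer:** the push force rose to about 8 N at the catch and fell to zero as the catch drew it in. A gentle nudge then met a firm stop at 14 N, and the front looked flush with the cabinet in both the scene and top views. I judged closure from that stop and those pictures. The front-edge position from the top view was too coarse to show 4 mm.
- **Tubes:** both stood upright and released in their pockets in the wrist picture just before the push. The scene picture partway through the push still showed both caps in place. Once the drawer was shut I could not see them.
- **Other objects:** the yellow tube, button jar and pincushion were unmoved to within a fraction of a pixel. The arm ended clear of everything.

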